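Unhasp and open the potter's tool chest

TASK

Open the plywood tool chest that has the hasp: with the lid still shut, flip the hasp up off its staple and swing it right over to the front, so that it lies back over the front ledge, clear of the lid. Then raise the lid by its bar pull until it stands nearly upright, and leave it standing open.

Things in the scene. Friction and masses are not known exactly. Their poses are not given: they have to be found in the camera images.
- chest: Fixed plywood chest 220 x 240 x 100 mm high, the one with a steel hasp (the smaller box, 80 mm high, has a bar pull but no hasp). Origin: centre of underside; x to the back (lid hinges), y left, z up. Flat top at z 100: fixed front ledge x -110 to -50 mm, then lid to x +110. A steel staple loop, 18 mm high, stands on the lid at x -33, y -55 mm, through the hasp's slot.
- hasp (a joint): Angle of the hasp, rad: 0 flat over the staple, 1.57 upright, 3.0 (stop) lying over the front ledge. Turns freely; let go past upright it falls to the front, before upright it falls back. Strap 36 mm wide, 4 thick, 73 long; hinge axis along chest y at chest x -75, z 106 mm, strap centred on y -55 mm; it reaches back over the lid.
- hasp_tab (a point): Centre of the upturned finger tab at the hasp's free end: upright plate 20 mm wide along chest y, 6 thick along x, reaching 11 mm above and 19 mm below this point. Closed, the point is at chest x -5, y -55, z 123 mm; the tab is free on both sides (the nose of the strap before it is 18 mm wide).
- lid (a joint): Angle of the lid, rad: 0 shut, 1.57 upright, stop 1.75; hinge axis along chest y at chest x +110, z 100 mm. About 0.3 kg; stiff hinge (0.4 N m), so it stays at any angle. Its pull is a round steel bar 12 mm thick along y, from chest y 10 to 100 mm between two end posts; shut, its axis is at chest x -20, z 135 mm (35 above the lid).

How it is judged:
By the outcome, as a careful person would: the job done as asked, in the order asked, and still so for the second after the job is handed in, with the robot touching nothing.
It also fails if it takes over 51 s, if anything falls off the work surface, if the arm or the gripper's body presses on something with over 40 N, if the wrist force passes 120 N, or if a joint passes its speed limit or range.

ROBOT

A 6-joint arm with a two-finger parallel gripper is mounted at the origin on the work surface. World frame = base frame: x ahead of the robot, y to its left, z up, the work surface at z = 0. Lengths are in m, angles in rad, forces in N, time in s.
With the tool pointing down it reaches from about 0.375 to 0.9 m from the base axis. Payload 3.1 kg.
Tool frame: the origin (TCP) lies where the fingers leave the gripper's body, on its centre line; the fingertips stand 73 mm ahead of it and the grasp point (between the pads) lies 54 mm ahead of it; z points along the fingers, y is the line along which they close (so a half turn about z gives the same grasp; the last joint's range is limited). The gripper opens to 85 mm and grips with 20 to 120 N. Pads are 22 mm wide; open, the fingers measure 114 mm over their backs; the gripper's body (76 mm by 85 mm) begins 54 mm behind the grasp point. The pads swing forward as they close: fully open they stand 13 mm farther back than shut.
Start: joints at [-1.361, 0.527, 1.433, -0, 1.181, -0.178], TCP at [0.236, -0.579, 0.304] pointing down, gripper open.
Joint ranges: [-3.08, 3.08], [-0.75, 2.2], [0.22, 2.44], [-1.43, 4.57], [0, 2.65], [-2.85, 2.85]. Speed limits (rad/s): [2.79, 2.79, 3.14, 3.14, 3.14, 3.14].

INTERFACE

Orientations are given as a unit quaternion [x, y, z, w].
In Python, from station import manip gives the robot as it stands.
- The arm moves only by the shell command python3 -m crank 'ROWS' [FORCE]. ROWS is JSON, a list of rows, each an object with "dp": the shift along the tool's x, y, z normalised to -1 to 1, where 1 is 50 cm, a list of three; "delta_rot": the turn, a rotation vector about the tool's x, y, z normalised to -1 to 1, where 1 is 2 pi rad, a list of three; "fingers": the opening, from -1 (shut) to 1 (fully open). A call has 1 to 12 rows; each row shifts and turns the commanded pose from where the row before left it, along the tool's axes as they then stand; what a row does not reach is not made up. A row lasts 1/12 s, in which the tool goes at most 41.7 mm and 7.16 degrees, less where a joint would pass 70% of its speed; a pose out of reach is approached as far as the arm can. A call with a number of a shift or a turn outside -1 to 1 is refused whole. A call with a gripper value outside its range is refused whole. The fingers move at their own pace and stop on an object; FORCE is the grip in N (left out, the last holds). Time passes only in rows, so rows that do not move let the fingers close. It gives the time, the measured TCP pose, the force, the opening and the grip force at its end, in the units of the state.
- manip.sense(): the state, without advancing time (a new reading comes with each control period).
- manip.snapshot(name): name is "scene" or "top"; returns (picture, depth): 400x640x3 uint8, red, green, blue; 400x640 float32, m along the optical axis (not along the pixel's ray), 0 where there is no reading.
- manip.camera_model(name): a dict with "fx", "fy", "cx", "cy" (pixels), "k1" (the pictures are not rectified: a ray, as slopes to the right and down, at radius r is drawn at 1 + k1 r^2 times it, then the intrinsics apply), "origin" and "attitude" of the camera in the world. Camera axes: x right, y up, looking along -z (the intrinsics and any distortion apply to the point x, -y, -z); pixel columns grow to the right and rows downward; lengths in m; the calibration is good to about 2 mm. A picture is of the moment at which its call begins. camera_model takes no time and is no camera call.
- manip.sign_off(): hands the job in; it is judged then, once.
The state is a dict: "t": time; "q": joint angles; "qd": joint speeds; "tau": joint torques, N m; "tcp_pos": TCP position; "tool_rot": TCP orientation; "force": force on the tool from outside, world axes, zero at the start; "ft_torque": the same for the moment, N m; "finger_gap": opening from 0.0 (shut) to 1.0 (fully open); "gripper_force": force on a finger pad.
Only numpy, scipy, OpenCV 4.12 (cv2) and the standard library are available. Lean on these libraries where they do the work, as an engineer would, in place of code of your own. Each camera call takes 0.05 s, during which the arm holds its last target. There are 200 camera calls.

## Working session

There is one attempt and no reset: what is moved stays moved. The work goes in short steps, Python scripts to look and compute and a shell command to move; the robot and the scene stay as the last step left them, time stands still between calls to the robot, and variables do not carry over. Pictures are saved under pics/ and viewed, at most 10 in all, crops included, and the job is handed in when it is done.

```bash
mkdir -p pics; cat > h.py <<'E'
import numpy as np, cv2
from station import manip
from scipy.spatial.transform import Rotation as R
def cam(n):
    c=manip.camera_model(n); a=np.array(c['attitude'],float)
    M=a if a.shape==(3,3) else R.from_quat(a).as_matrix()
    return c,M
def ray(n,u,v):
    c,M=cam(n); K=np.array([[c['fx'],0,c['cx']],[0,c['fy'],c['cy']],[0,0,1.]])
    xy=cv2.undistortPoints(np.array([[[u,v]]],float),K,np.array([c['k1'],0,0,0.]))[0,0]
    return np.array(c['origin']),M@np.array([xy[0],-xy[1],-1.])
def onz(n,u,v,z):
    o,d=ray(n,u,v); return o+d*(z-o[2])/d[2]
def atd(n,u,v,dep):
    o,d=ray(n,u,v); return o+d*dep
E
python3 - <<'E'
from h import *
for n in('scene','top'):
    p,d=manip.snapshot(n); cv2.imwrite(f'pics/{n}0.png',p[...,::-1]); np.savez(f'pics/{n}0.npz',p=p,d=d); print(manip.camera_model(n))
print(manip.sense())
E
```

```text
{'fx': 495.098918693644, 'fy': 495.098918693644, 'cx': 321.1964034817635, 'cy': 191.60127692146213, 'k1': -0.0031120165955747267, 'origin': array([ 0.94146904, -0.79852873,  0.68745136]), 'attitude': array([0.44301387, 0.11040766, 0.21904569, 0.8623038 ])}
{'fx': 381.10592981886657, 'fy': 381.10592981886657, 'cx': 314.1780040737469, 'cy': 196.74929166486575, 'k1': 0.013269829059734345, 'origin': array([ 0.51168752, -0.05549802,  0.80943284]), 'attitude': array([-0.02703856, -0.00172392,  0.71292373, -0.70071799])}
{'t': 0.1, 'q': array([-1.36150151e+00,  5.28382526e-01,  1.43375778e+00,  3.24425542e-05,
        1.18136797e+00, -1.78518771e-01]), 'qd': array([ 0.0003992 , -0.00191034, -0.0012857 , -0.00019748, -0.00222172,
        0.00177552]), 'tau': array([-1.16852341e-03, -4.43304563e+01, -1.78586304e+01, -2.57857437e-04,
        3.91297144e-03, -3.74277164e-06]), 'tcp_pos': array([ 0.23627329, -0.57809325,  0.3030308 ]), 'tool_rot': array([ 9.81259649e-01,  1.92687788e-01,  2.60804460e-07, -9.57928793e-04]), 'force': array([-0.16329017,  0.68825435,  0.51488511]), 'ft_torque': array([ 0.0080109 ,  0.00453339, -0.04268013]), 'gripper_force': 0.0, 'finger_gap': 0.9994379286451233}
```

View pics/scene0.png

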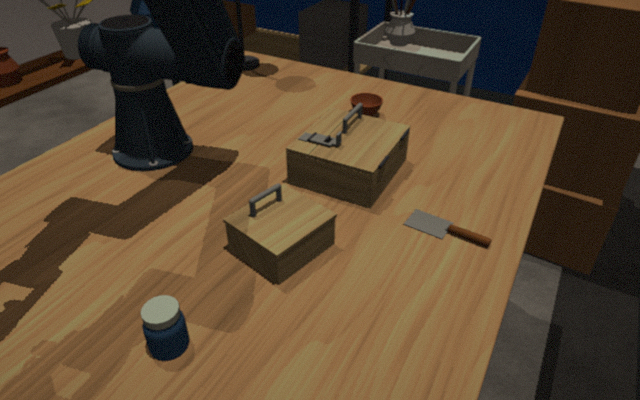

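View pics/top0.png

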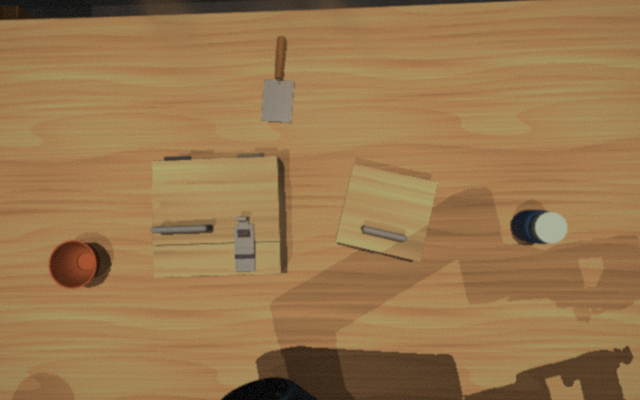

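The scene picture shows the hasp chest at about (348,155) and the small box at (280,230). In the top view the chest's top spans (152,161) to (281,276), with the hasp at (245,245), its tab near (243,220) and the bar pull at (153–212,230). Next I'll measure the chest from depth.

```bash
python3 - <<'E'
from h import *
z=np.load('pics/top0.npz'); d=z['d']; c,M=cam('top')
K=np.array([[c['fx'],0,c['cx']],[0,c['fy'],c['cy']],[0,0,1.]])
v,u=np.mgrid[0:400,0:640]
xy=cv2.undistortPoints(np.stack([u.ravel(),v.ravel()],1)[:,None].astype(float),K,np.array([c['k1'],0,0,0.]))[:,0]
P=(np.c_[xy[:,0],-xy[:,1],-np.ones(len(xy))]*d.ravel()[:,None])@M.T+c['origin']
P=P.reshape(400,640,3)
reg=np.zeros((400,640),bool); reg[140:300,130:310]=1
zz=P[...,2]; print('table z',np.median(zz[300:340,100:200]), 'lid', np.median(zz[170:210,170:260]))
m=reg&(zz>.088)&(d>0)
n,l,s,_=cv2.connectedComponentsWithStats(m.astype(np.uint8)); k=1+s[1:,4].argmax(); m=l==k
r=cv2.minAreaRect(P[m][:,:2].astype(np.float32)*1000); print(r, cv2.boxPoints(r))
# image contour of top: cast on z=.1
for nm,mm in(('high',reg&(zz>.118)&(d>0)),):
    n,l,s,_=cv2.connectedComponentsWithStats(mm.astype(np.uint8))
    for k in range(1,n):
        if s[k,4]>5:
            q=P[l==k]; print(s[k],q.mean(0).round(4),q.max(0).round(3),q.min(0).round(3)); print(cv2.minAreaRect(q[:,:2].astype(np.float32)*1000))
E
cat > /tmp/x.py <<'E'
from h import *
p=np.load('pics/top0.npz')['p'][140:300,130:310]
cv2.imwrite('pics/crop0.png',cv2.convertScaleAbs(cv2.resize(p[...,::-1],None,fx=3.7,fy=3.7,interpolation=cv2.INTER_CUBIC),alpha=1.5))
E
PYTHONPATH=. python3 /tmp/x.py
```

```text
table z -0.0006764083907631613 lid 0.09918259053316902
((507.8568115234375, 160.7405242919922), (226.92990112304688, 241.86985778808594), 1.0153989791870117) [[392.2666   279.64575 ]
 [396.5528    37.813866]
 [623.447     41.835297]
 [619.1608   283.66718 ]]
[235 217  13   3  39] [0.5005 0.1035 0.1323] [0.502 0.114 0.136] [0.498 0.095 0.121]
((500.42413330078125, 104.45726776123047), (19.373435974121094, 3.8768699169158936), 89.03904724121094)
[151 224  60   9 395] [0.4839 0.2113 0.1383] [0.49  0.265 0.143] [0.478 0.163 0.118]
((483.75439453125, 213.9564666748047), (11.905448913574219, 101.31549835205078), 0.9271872043609619)Traceback (most recent call last):
  File "/tmp/x.py", line 1, in <module>
    from h import *
  File "h.py", line 1, in <module>
    import numpy as np, cv2
ModuleNotFoundError: No module named 'cv2'
```

```bash
cat >> h.py <<'E'
O=np.array([.5045,.1597,0]); C=R.from_euler('z',.016)
def need(cx,cy,gz,yaw=0):
    "shift (dp units) to put the grasp point at chest x,y (m), world z gz; tool down, yaw relative to chest; + turn left"
    s=manip.sense(); T=R.from_quat(s['tool_rot'])
    g=s['tcp_pos']+T.apply([0,0,.054]); t=O+C.apply([cx,cy,0]); t[2]=gz
    D=R.from_euler('z',.016+yaw)*R.from_euler('x',np.pi)
    print('t',round(s['t'],2),'grasp chest',C.inv().apply(g-O).round(4),'F',s['force'].round(1),'gap',round(s['finger_gap'],3),round(s['gripper_force'],1))
    print('dp',(T.inv().apply(t-g)/.5).round(4),'rot',((T.inv()*D).as_rotvec()/2/np.pi).round(4))
E
python3 -m crank '[{"dp":[0,0,0],"delta_rot":[0,0,0.0197],"fingers":0.3},{"dp":[0,0,0],"delta_rot":[0,0,0.0197],"fingers":0.3},{"dp":[0,0,0],"delta_rot":[0,0,0.0197],"fingers":0.3},{"dp":[0.0306,-0.0754,0],"delta_rot":[0,0,0],"fingers":0.3},{"dp":[0.0306,-0.0754,0],"delta_rot":[0,0,0],"fingers":0.3},{"dp":[0.0306,-0.0754,0],"delta_rot":[0,0,0],"fingers":0.3},{"dp":[0.0306,-0.0754,0],"delta_rot":[0,0,0],"fingers":0.3},{"dp":[0.0306,-0.0754,0],"delta_rot":[0,0,0],"fingers":0.3},{"dp":[0.0306,-0.0754,0],"delta_rot":[0,0,0],"fingers":0.3},{"dp":[0.0306,-0.0754,0],"delta_rot":[0,0,0],"fingers":0.3},{"dp":[0.0306,-0.0754,0],"delta_rot":[0,0,0],"fingers":0.3},{"dp":[0.0306,-0.0754,0],"delta_rot":[0,0,0],"fingers":0.3}]' 25
python3 -c "
from h import *
need(-.005,-.055,.2)"
```

```text
t: 1.1
tcp_pos: [0.3686, -0.235, 0.3038]
tool_rot: [1.0, 0.008, -0.0, -0.0]
force: [-0.1, -0.3, 0.2]
finger_gap: 0.648
gripper_force: 0.0
t 1.1 grasp chest [-0.1423 -0.3925  0.2498] F [-0.1 -0.3  0.2] gap 0.648 0.0
dp [ 0.2744 -0.675   0.0997] rot [-0.0001  0.     -0.    ]
```

```bash
python3 -m crank '[{"dp":[0.0305,-0.075,0],"delta_rot":[0,0,0],"fingers":0.2},{"dp":[0.0305,-0.075,0],"delta_rot":[0,0,0],"fingers":0.2},{"dp":[0.0305,-0.075,0],"delta_rot":[0,0,0],"fingers":0.2},{"dp":[0.0305,-0.075,0],"delta_rot":[0,0,0],"fingers":0.2},{"dp":[0.0305,-0.075,0],"delta_rot":[0,0,0],"fingers":0.2},{"dp":[0.0305,-0.075,0],"delta_rot":[0,0,0],"fingers":0.2},{"dp":[0.0305,-0.075,0],"delta_rot":[0,0,0],"fingers":0.2},{"dp":[0.0305,-0.075,0],"delta_rot":[0,0,0],"fingers":0.2},{"dp":[0.0304,-0.075,0.03],"delta_rot":[0,0,0],"fingers":0.2},{"dp":[0,0,0.05],"delta_rot":[0,0,0],"fingers":0.2},{"dp":[0,0,0.02],"delta_rot":[0,0,0],"fingers":0.2},{"dp":[0,0,0],"delta_rot":[0,0,0],"fingers":0.2}]' 25
python3 - <<'E'
from h import *
need(-.005,-.055,.128)
p,d=manip.snapshot('scene'); cv2.imwrite('pics/s1.png',cv2.convertScaleAbs(cv2.resize(p[60:220,230:430,::-1],None,fx=3.7,fy=3.7,interpolation=cv2.INTER_CUBIC),alpha=1.5))
E
```

```text
t: 2.1
tcp_pos: [0.4978, 0.1025, 0.2517]
tool_rot: [1.0, 0.009, -0.003, -0.0]
force: [-0.0, -0.2, 0.7]
finger_gap: 0.598
gripper_force: 0.0
t 2.1 grasp chest [-0.008  -0.0571  0.1977] F [-0.  -0.2  0.7] gap 0.598 0.0
dp [ 0.0069 -0.0042  0.1394] rot [-0.      0.0011  0.0004]
```

View pics/s1.png

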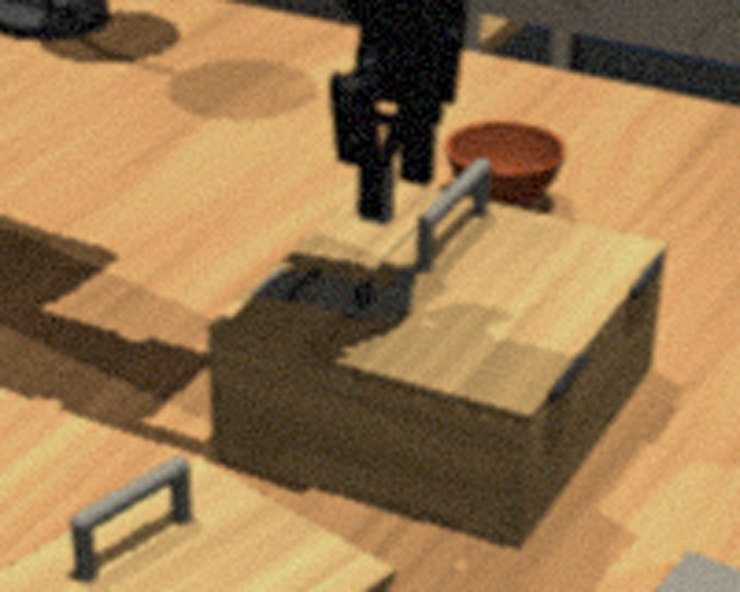

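The crop shows the open fingers above the hasp, with the staple at about (365,290), the tab at (405,280) and the bar pull behind them. I'll go down and close.

```bash
python3 -m crank '[{"dp":[0.0069,-0.0042,0.03],"delta_rot":[0,0,0],"fingers":0.2},{"dp":[0,0,0.04],"delta_rot":[0,0,0],"fingers":0.2},{"dp":[0,0,0.04],"delta_rot":[0,0,0],"fingers":0.2},{"dp":[0,0,0.029],"delta_rot":[0,0,0],"fingers":0.2},{"dp":[0,0,0],"delta_rot":[0,0,0],"fingers":0.2},{"dp":[0,0,0],"delta_rot":[0,0,0],"fingers":-1},{"dp":[0,0,0],"delta_rot":[0,0,0],"fingers":-1},{"dp":[0,0,0],"delta_rot":[0,0,0],"fingers":-1},{"dp":[0,0,0],"delta_rot":[0,0,0],"fingers":-1},{"dp":[0,0,0],"delta_rot":[0,0,0],"fingers":-1},{"dp":[0,0,0],"delta_rot":[0,0,0],"fingers":-1}]' 25
python3 -c "
from h import *
need(-.005,-.055,.128)"
```

```text
t: 3.07
tcp_pos: [0.5038, 0.1056, 0.1866]
tool_rot: [1.0, 0.007, 0.002, -0.002]
force: [0.6, 9.5, 0.9]
finger_gap: 0.223
gripper_force: 27.1
t 3.07 grasp chest [-0.0013 -0.0539  0.1326] F [0.6 9.5 0.9] gap 0.223 27.1
dp [-0.0073  0.0023  0.0092] rot [-0.0007 -0.0006 -0.0003]
```

```bash
python3 -m crank '[{"dp":[-0.0113,0,-0.0208],"delta_rot":[0,0,0],"fingers":-1},{"dp":[-0.0113,0,-0.0208],"delta_rot":[0,0,0],"fingers":-1},{"dp":[-0.0168,0,-0.0164],"delta_rot":[0,0,0],"fingers":-1},{"dp":[-0.0168,0,-0.0164],"delta_rot":[0,0,0],"fingers":-1},{"dp":[-0.0209,0,-0.0106],"delta_rot":[0,0,0],"fingers":-1},{"dp":[-0.0209,0,-0.0106],"delta_rot":[0,0,0],"fingers":-1},{"dp":[-0.0231,0,-0.004],"delta_rot":[0,0,0],"fingers":-1},{"dp":[-0.0231,0,-0.004],"delta_rot":[0,0,0],"fingers":-1},{"dp":[0,0,0],"delta_rot":[0,0,0],"fingers":-1},{"dp":[0,0,0],"delta_rot":[0,0,0],"fingers":-1}]' 25
python3 - <<'E'
from h import *
need(-.0966,-.0539,.1814)
p,d=manip.snapshot('scene'); cv2.imwrite('pics/s2.png',cv2.convertScaleAbs(cv2.resize(p[60:220,230:430,::-1],None,fx=3.7,fy=3.7,interpolation=cv2.INTER_CUBIC),alpha=1.5))
E
```

```text
t: 3.9
tcp_pos: [0.4324, 0.1043, 0.2394]
tool_rot: [1.0, 0.007, 0.004, -0.002]
force: [1.2, 10.3, 5.6]
finger_gap: 0.221
gripper_force: 24.7
t 3.9 grasp chest [-0.0725 -0.054   0.1854] F [ 1.2 10.3  5.6] gap 0.221 24.7
dp [-0.0482  0.      0.0076] rot [-0.0007 -0.0013 -0.0003]
```

View pics/s2.png

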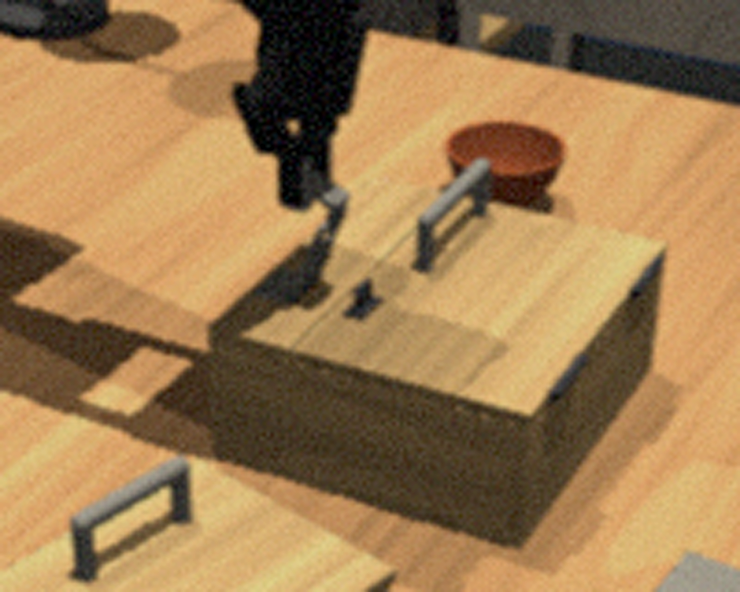

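The hasp is free of the staple (360,300) and about 1.2 rad up, with its strap running from (320,290) to (340,200) and its tab held in the fingers. I'll carry it past upright and release.

```bash
python3 -m crank '[{"dp":[-0.024,0,0.004],"delta_rot":[0,0,0],"fingers":-1},{"dp":[-0.024,0,0.005],"delta_rot":[0,0,0],"fingers":-1},{"dp":[-0.0213,0,0.0098],"delta_rot":[0,0,0],"fingers":-1},{"dp":[-0.0213,0,0.0098],"delta_rot":[0,0,0],"fingers":-1},{"dp":[-0.0244,0,0.0196],"delta_rot":[0,0,0],"fingers":-1},{"dp":[0,0,0],"delta_rot":[0,0,0],"fingers":-1},{"dp":[0,0,0],"delta_rot":[0,0,0],"fingers":-1},{"dp":[0,0,0],"delta_rot":[0,0,0],"fingers":0.1},{"dp":[0,0,0],"delta_rot":[0,0,0],"fingers":0.1},{"dp":[0,0,0],"delta_rot":[0,0,0],"fingers":0.1},{"dp":[0,0,0],"delta_rot":[0,0,0],"fingers":0.1},{"dp":[0,0,0],"delta_rot":[0,0,0],"fingers":0.1}]' 25
python3 - <<'E'
from h import *
need(-.02,.055,.23,np.pi/2)
p,d=manip.snapshot('scene'); cv2.imwrite('pics/s3.png',cv2.convertScaleAbs(cv2.resize(p[60:220,230:430,::-1],None,fx=3.7,fy=3.7,interpolation=cv2.INTER_CUBIC),alpha=1.5))
E
```

```text
t: 4.95
tcp_pos: [0.3737, 0.1012, 0.2129]
tool_rot: [1.0, 0.008, 0.0, 0.0]
force: [-0.4, -0.2, -0.4]
finger_gap: 0.549
gripper_force: 0.0
t 4.95 grasp chest [-0.1317 -0.0564  0.1589] F [-0.4 -0.2 -0.4] gap 0.549 0.0
dp [ 0.2235 -0.2228 -0.142 ] rot [ 1.0e-04 -1.0e-04 -2.5e-01]
```

View pics/s3.png

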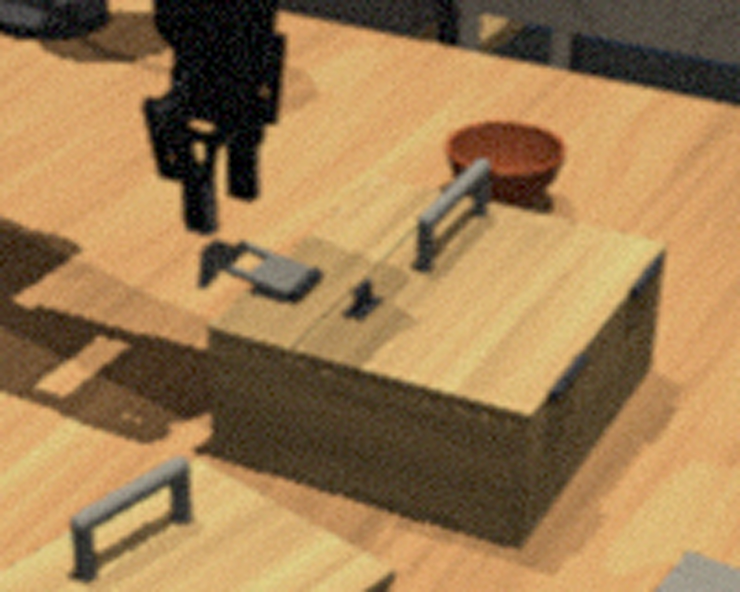

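The hasp now lies over the front ledge, strap at (285,275) and tab hanging at (215,265), with the staple clear. I'll move to the pull.

```bash
python3 -m crank '[{"dp":[0,0,-0.071],"delta_rot":[0,0,0],"fingers":0.2},{"dp":[0,0,-0.071],"delta_rot":[0,0,0],"fingers":0.2},{"dp":[0.056,-0.0557,0],"delta_rot":[0,0,0],"fingers":0.2},{"dp":[0.056,-0.0557,0],"delta_rot":[0,0,0],"fingers":0.2},{"dp":[0.056,-0.0557,0],"delta_rot":[0,0,0],"fingers":0.2},{"dp":[0.056,-0.0557,0],"delta_rot":[0,0,0],"fingers":0.2},{"dp":[0,0,0],"delta_rot":[0,0,-0.0192],"fingers":0.2},{"dp":[0,0,0],"delta_rot":[0,0,-0.0192],"fingers":0.2},{"dp":[0,0,0],"delta_rot":[0,0,-0.0192],"fingers":0.2},{"dp":[0,0,0],"delta_rot":[0,0,-0.0192],"fingers":0.2},{"dp":[0,0,0],"delta_rot":[0,0,-0.0192],"fingers":0.2},{"dp":[0,0,0],"delta_rot":[0,0,-0.0192],"fingers":0.2}]'
python3 -m crank '[{"dp":[0,0,0],"delta_rot":[0,0,-0.0192],"fingers":0.2},{"dp":[0,0,0],"delta_rot":[0,0,-0.0192],"fingers":0.2},{"dp":[0,0,0],"delta_rot":[0,0,-0.0192],"fingers":0.2},{"dp":[0,0,0],"delta_rot":[0,0,-0.0192],"fingers":0.2},{"dp":[0,0,0],"delta_rot":[0,0,-0.0192],"fingers":0.2},{"dp":[0,0,0],"delta_rot":[0,0,-0.0192],"fingers":0.2},{"dp":[0,0,0],"delta_rot":[0,0,-0.0192],"fingers":0.2},{"dp":[0,0,0],"delta_rot":[0,0,0],"fingers":0.2},{"dp":[0,0,0],"delta_rot":[0,0,0],"fingers":0.2}]'
python3 -c "
from h import *
need(-.02,.055,.135,np.pi/2)"
```

```text
t: 6.0
tcp_pos: [0.4834, 0.2144, 0.2833]
tool_rot: [0.931, 0.364, -0.0, -0.0]
force: [0.3, -1.0, -0.1]
finger_gap: 0.603
gripper_force: 0.0
t: 6.75
tcp_pos: [0.4835, 0.2144, 0.2834]
tool_rot: [0.703, 0.711, -0.0, -0.0]
force: [-0.3, 0.1, -0.3]
finger_gap: 0.601
gripper_force: 0.0
t 6.75 grasp chest [-0.0202  0.0551  0.2294] F [-0.3  0.1 -0.3] gap 0.601 0.0
dp [-1.000e-04  5.000e-04  1.889e-01] rot [-0.0001  0.     -0.0009]
```

```bash
python3 -m crank '[{"dp":[0,0,0.04],"delta_rot":[0,0,0],"fingers":0.2},{"dp":[0,0,0.04],"delta_rot":[0,0,0],"fingers":0.2},{"dp":[0,0,0.04],"delta_rot":[0,0,0],"fingers":0.2},{"dp":[0,0,0.04],"delta_rot":[0,0,0],"fingers":0.2},{"dp":[0,0,0.029],"delta_rot":[0,0,0],"fingers":0.2},{"dp":[0,0,0],"delta_rot":[0,0,0],"fingers":-1},{"dp":[0,0,0],"delta_rot":[0,0,0],"fingers":-1},{"dp":[0,0,0],"delta_rot":[0,0,0],"fingers":-1},{"dp":[0,0,0],"delta_rot":[0,0,0],"fingers":-1},{"dp":[0,0,0],"delta_rot":[0,0,0],"fingers":-1},{"dp":[0,0,0],"delta_rot":[0,0,0],"fingers":-1},{"dp":[0,0,0],"delta_rot":[0,0,0],"fingers":-1}]' 50
python3 - <<'E'
from h import *
need(-.02,.055,.135,np.pi/2)
a0=np.arctan2(.035,-.13);r=np.hypot(.13,.035)
f=np.linspace(0,1.5,13); p=r*np.c_[np.cos(a0-f),np.sin(a0-f)]
print((np.diff(p,axis=0)/.5).round(4), p[-1])
E
```

```text
t: 7.75
tcp_pos: [0.4846, 0.2147, 0.1901]
tool_rot: [0.702, 0.712, 0.001, 0.001]
force: [3.0, -1.2, 1.0]
finger_gap: 0.123
gripper_force: 49.0
t 7.75 grasp chest [-0.0189  0.0554  0.1361] F [ 3.  -1.2  1. ] gap 0.123 49.0
dp [-0.0007 -0.0022  0.0021] rot [ 0.0005 -0.0001 -0.0004]
[[ 0.0108  0.0319]
 [ 0.0146  0.0303]
 [ 0.0183  0.0282]
 [ 0.0217  0.0257]
 [ 0.0247  0.0228]
 [ 0.0274  0.0196]
 [ 0.0296  0.016 ]
 [ 0.0314  0.0122]
 [ 0.0326  0.0082]
 [ 0.0334  0.004 ]
 [ 0.0336 -0.0002]
 [ 0.0334 -0.0044]] [0.02571649 0.13215015]
```

```bash
python3 -m crank '[{"dp":[0,0.0054,-0.016],"delta_rot":[0,0,0],"fingers":-1},{"dp":[0,0.0054,-0.016],"delta_rot":[0,0,0],"fingers":-1},{"dp":[0,0.0146,-0.0303],"delta_rot":[0,0,0],"fingers":-1},{"dp":[0,0.0183,-0.0282],"delta_rot":[0,0,0],"fingers":-1},{"dp":[0,0.0217,-0.0257],"delta_rot":[0,0,0],"fingers":-1},{"dp":[0,0.0247,-0.0228],"delta_rot":[0,0,0],"fingers":-1},{"dp":[0,0.0274,-0.0196],"delta_rot":[0,0,0],"fingers":-1},{"dp":[0,0,0],"delta_rot":[0,0,0],"fingers":-1},{"dp":[0,0,0],"delta_rot":[0,0,0],"fingers":-1}]' 50
python3 - <<'E'
from h import *
need(.1357,.055,.2322,np.pi/2)
E
```

```text
t: 8.5
tcp_pos: [0.5399, 0.2157, 0.2705]
tool_rot: [0.702, 0.712, -0.002, -0.002]
force: [-6.2, 0.8, 8.9]
finger_gap: 0.114
gripper_force: 49.7
t 8.5 grasp chest [0.0359 0.0554 0.2166] F [-6.2  0.8  8.9] gap 0.114 49.7
dp [-0.0004  0.1994 -0.0326] rot [-0.001  -0.     -0.0003]
```

```bash
python3 -m crank '[{"dp":[0,0.0296,-0.016],"delta_rot":[0,0,0],"fingers":-1},{"dp":[0,0.0314,-0.0122],"delta_rot":[0,0,0],"fingers":-1},{"dp":[0,0.0326,-0.0082],"delta_rot":[0,0,0],"fingers":-1},{"dp":[0,0.0334,-0.004],"delta_rot":[0,0,0],"fingers":-1},{"dp":[0,0.0336,0.0002],"delta_rot":[0,0,0],"fingers":-1},{"dp":[0,0.0334,0.0044],"delta_rot":[0,0,0],"fingers":-1},{"dp":[0,0.008,0.001],"delta_rot":[0,0,0],"fingers":-1},{"dp":[0,0,0],"delta_rot":[0,0,0],"fingers":-1},{"dp":[0,0,0],"delta_rot":[0,0,0],"fingers":-1},{"dp":[0,0,0],"delta_rot":[0,0,0],"fingers":-1}]' 50
python3 - <<'E'
from h import *
need(.1357,.055,.2322,np.pi/2)
p,d=manip.snapshot('scene'); cv2.imwrite('pics/s4.png',cv2.convertScaleAbs(cv2.resize(p[40:220,230:430,::-1],None,fx=3.3,fy=3.3,interpolation=cv2.INTER_CUBIC),alpha=1.5))
E
```

```text
t: 9.33
tcp_pos: [0.643, 0.2174, 0.2882]
tool_rot: [0.702, 0.712, 0.0, -0.0]
force: [-0.6, 1.4, 6.1]
finger_gap: 0.12
gripper_force: 53.7
t 9.33 grasp chest [0.1394 0.0555 0.2342] F [-0.6  1.4  6.1] gap 0.12 53.7
dp [-0.0011 -0.0074  0.004 ] rot [ 0.     -0.0002 -0.0003]
```

View pics/s4.png

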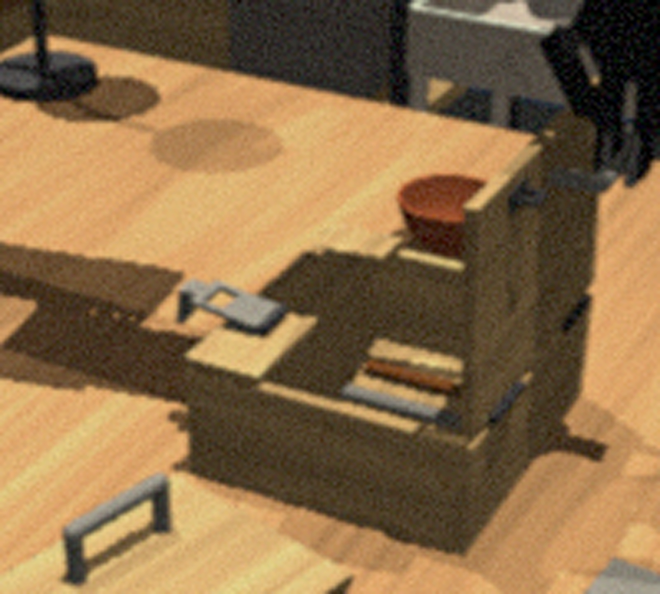

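The lid stands nearly upright, with its edge at about (470–590,130–210), the hasp still lying forward at (240,305) and the bar held at (590,180). I'll open a little and withdraw upward.

```bash
python3 -m crank '[{"dp":[0,0,0],"delta_rot":[0,0,0],"fingers":-0.35},{"dp":[0,0,0],"delta_rot":[0,0,0],"fingers":-0.35},{"dp":[0,0,0],"delta_rot":[0,0,0],"fingers":-0.35},{"dp":[0,0,-0.02],"delta_rot":[0,0,0],"fingers":-0.35},{"dp":[0,0,-0.04],"delta_rot":[0,0,0],"fingers":-0.35},{"dp":[0,0,-0.06],"delta_rot":[0,0,0],"fingers":-0.35},{"dp":[0,0,-0.06],"delta_rot":[0,0,0],"fingers":-0.35},{"dp":[0,0,-0.06],"delta_rot":[0,0,0],"fingers":-0.35},{"dp":[0,0,-0.04],"delta_rot":[0,0,0],"fingers":-0.35},{"dp":[0,0,0],"delta_rot":[0,0,0],"fingers":-0.35},{"dp":[0,0,0],"delta_rot":[0,0,0],"fingers":-0.35}]' 20
python3 - <<'E'
from h import *
need(.1357,.055,.2322,np.pi/2)
p,d=manip.snapshot('scene'); cv2.imwrite('pics/s5.png',cv2.convertScaleAbs(cv2.resize(p[20:220,230:430,::-1],None,fx=3,fy=3,interpolation=cv2.INTER_CUBIC),alpha=1.5))
E
```

```text
t: 10.3
tcp_pos: [0.643, 0.2168, 0.4272]
tool_rot: [0.702, 0.712, 0.001, 0.001]
force: [-0.1, -0.2, -0.3]
finger_gap: 0.325
gripper_force: 0.0
t 10.3 grasp chest [0.1395 0.0548 0.3732] F [-0.1 -0.2 -0.3] gap 0.325 0.0
dp [ 0.0003 -0.008   0.282 ] rot [ 0.0002 -0.     -0.0003]
```

View pics/s5.png

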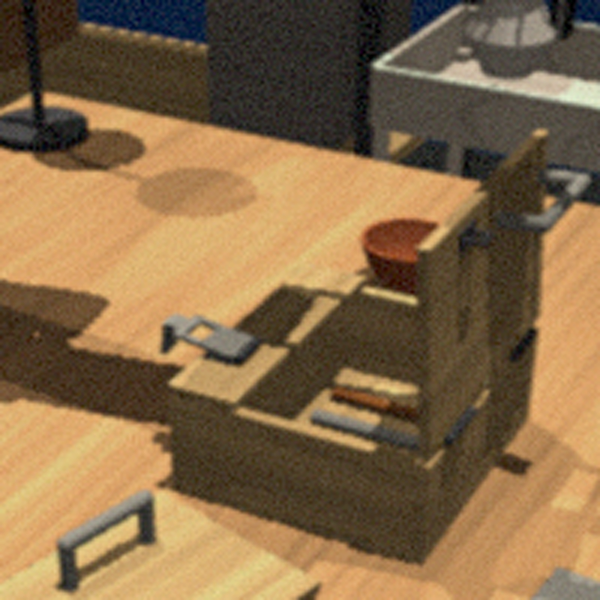

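The lid stands upright on its own (edge from (430,240) to (545,135)), the hasp lies forward at (210,340), and the gripper is clear. I'll hand it in.

```bash
python3 -c "
from station import manip
print(manip.sign_off())"
```

```text
the job is handed in; nothing more can be done
None
```

The job is handed in at about 10 s of the allowed 51 s: the hasp was swung over onto the front ledge first, then the lid was raised, and the last picture shows it standing nearly upright with the gripper clear of everything.

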